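# Stand the tea tin on the turntable's top tier and take off its outer lid

## Robot

A 6-joint arm with a two-finger parallel gripper is mounted at the origin on the work surface. World frame = base frame: x ahead of the robot, y to its left, z up, the work surface at z = 0. Lengths are in mm, angles in rad, forces in N, time in s.
With the tool pointing down it reaches from about 350 to 975 mm from the base axis. Payload 7.1 kg.
Tool frame: the origin (TCP) lies between the finger pads; the fingertips stand 17 mm ahead of it and the grasp point (between the pads) lies 2 mm behind it; z points along the fingers, y is the line along which they close (so a half turn about z gives the same grasp; the last joint's range is limited). The gripper opens to 88 mm and grips with 3 to 60 N. Pads are 20 mm wide; open, the fingers measure 115 mm over their backs; the gripper's body (75 mm by 178 mm) begins 61 mm behind the grasp point.
Start: joints at [-1.184, 0.423, 1.63, -0, 1.089, -0.019], TCP at [246.737, -574.218, 239.675] pointing down, gripper open.
Joint ranges: [-3, 3], [-0.9, 2.11], [0.09, 2.58], [-1.31, 4.45], [0.11, 2.69], [-2.54, 2.54]. Speed limits (rad/s): [2.39, 2.39, 3.01, 3.14, 3.14, 3.14].

## Interface

Orientations are given as a rotation vector (axis times angle).
In Python, from workcell import ctrl, eyes gives the robot as it stands (ctrl), with the cameras (eyes).
- The arm moves only by the shell command python3 jog.py 'ROWS' [OPENING]. ROWS is a JSON object whose key "deltas" holds a list of rows, 1 to 5 of them, each of 6 numbers: dx, dy, dz in shares of 800 mm (1.0 is 800 mm), then a rotation vector rx, ry, rz in a scale on which 1.0 is pi/2 rad; each row shifts and turns the commanded pose from where the row before left it, along the tool's axes as they then stand; what a row does not reach is not made up. A row lasts 1/12 s, in which the tool goes at most 41.7 mm and 0.125 rad, less where a joint would pass 70% of its speed; a pose out of reach is approached as far as the arm can. OPENING is the finger opening in mm, set as the command begins (- or left out keeps the last). The fingers move at their own pace and stop on an object; the grip force is fixed at half the most. Time passes only in rows, so rows that do not move let the fingers close. It prints the time, the measured TCP pose, the force, the opening and the grip force at its end. A shift or turn number past 1, either way, is cut back to 1. Input that does not fit is refused with a message, and nothing moves.
- ctrl.get_obs(): the state, without advancing time (a new reading comes with each control period).
- eyes.get_image(name): name is "side" or "top" or "wrist"; returns a dict with "img" (420x560x3 uint8, red, green, blue), "fx", "fy", "cx", "cy" (pixels), "R" (3x3) and "t" (3): a world point X has camera coordinates R X + t. Camera axes: x right, y down, z forward; pixel columns grow to the right and rows downward; lengths in mm; the calibration is good to about 2 mm. A picture is of the moment at which its call begins. There is no depth.
- ctrl.close_job(): hands the job in; it is judged then, once.
The state is a dict: "t": time; "qpos": joint angles; "qvel": joint speeds; "joint_torque": joint torques, N m; "ee_pos": TCP position; "orientation": TCP orientation; "ft_force": force on the tool from outside, world axes, zero at the start; "moment": the same for the moment, N m; "width": finger opening in mm; "grasp_force": force on a finger pad.
Only numpy, scipy, OpenCV 4.12 (cv2) and the standard library are available. Lean on these libraries where they do the work, as an engineer would, in place of code of your own. Each camera call takes 0.05 s, during which the arm holds its last target. There are 200 camera calls.

## Task

Take the closed tea tin from the counter by its body and lower it, both lids still on, to stand upright on the small top tier of the spice turntable, inside the tier's low lip, and let it go. Then lift off the outer lid alone, leaving the tin standing there with its inner lid seated and untouched. Finish still holding the outer lid up in the air with the gripper, a good 8 cm above where it sat, and leave the spice jars and the mug as they stand.

Things in the scene. Friction and masses are not known exactly. Their poses are not given: they have to be found in the camera images.
- tin: double-lidded steel tea tin standing on the counter, on the other side (left or right) from the turntable. The part named here is the round can below the lids, 64 mm across up to a shoulder at 66 mm, then a neck 55 mm across up to the rim at 78 mm. Origin: centre of the underside; z up. About 0.2 to 0.4 kg, plus lids. Closed, the whole tin is 92 mm high
- inner_lid: loose aluminium inner lid (30 g), hidden under the outer lid at the start: a flange 53 mm across, 2 mm thick, lies on the neck's rim; a plug 46 mm across reaches 8 mm down into the mouth (1.3 mm play all round); a knob 14 mm across rises 10 mm above the rim. Origin: centre of the flange's underside, 78 mm above the tin's origin when seated; z up
- outer_lid: steel outer lid (60 g): plain cap, no knob, 63 mm across, 26 mm high, skirt 2 mm thick. It slips over neck and inner lid with 2 mm play, stands on the tin's shoulder, almost flush with the body. Loose fit: comes off by a straight lift, cannot carry the tin. Origin: centre of its open lower edge, 66 mm above the tin's origin when on; z up, flat top at 26 mm
- top_tier (a point): centre of the floor of the turntable's small upper tier, 95 mm above the counter: round wooden tray 93 mm across inside, with a lip 3.5 mm thick and 4 mm high, on a central post. Both tiers turn together about the upright axis with light friction; the lower tray is 250 mm across, its floor 22 mm above the counter
- jar_a: glass spice jar with aluminium cap, 45 mm across, 82 mm high, standing loose on the lower tray, 85 mm from the turntable's axis; its top is 104 mm above the counter, 9 mm above the top tier's floor. Origin: centre of its underside
- jar_b: second spice jar, same size, on the lower tray 85 mm from the axis, 120 degrees from the others
- jar_c: third spice jar, same size, on the lower tray 85 mm from the axis, 120 degrees from the others
- mug: empty white enamel mug, 78 mm across, 78 mm high, handle pointing away from the robot, standing at the far side of the counter between tin and turntable. Origin: centre of its underside

How it is judged:
By the outcome, as a careful person would: the job done as asked, in the order asked, and still so for the second after the job is handed in, while the arm keeps its last pose, push and grip.
It also fails if it takes over 53 s, if anything falls off the work surface, if the arm or the gripper's body presses on something with over 40 N, if the wrist force passes 120 N, or if a joint passes its speed limit or range.

## Working session

There is one attempt and no reset: what is moved stays moved. The work goes in short steps, Python scripts to look and compute and a shell command to move; the robot and the scene stay as the last step left them, time stands still between calls to the robot, and variables do not carry over. Pictures are saved under pics/ and viewed, at most 10 in all, crops included, and the job is handed in when it is done.

```bash
ls; mkdir -p pics; python3 - <<'E'
from workcell import ctrl, eyes
import cv2,pickle
d={}
for n in("side","top"):
    d[n]=eyes.get_image(n); cv2.imwrite(f"pics/{n}0.png",d[n]["img"][:,:,::-1])
    print(n,d[n]["fx"],d[n]["cx"],d[n]["cy"],d[n]["R"],d[n]["t"])
pickle.dump(d,open("d0.pkl","wb"))
o=ctrl.get_obs();print(o["t"],o["orientation"],o["ee_pos"])
E
```

```text
jog.py
pics
workcell.py
side 501.74371040556935 274.9751920401473 215.11206936165416 [[-0.82944481 -0.55819588 -0.02094429]
 [-0.33041013  0.5205111  -0.78733559]
 [ 0.45038922 -0.64613122 -0.61616881]] [491.86580893 258.381908   771.91742586]
top 451.6154638300107 280.1013388742695 210.39910463003693 [[ 0.00887732 -0.99994727 -0.0051629 ]
 [-0.99139863 -0.00812699 -0.13062432]
 [ 0.13057547  0.00627808 -0.99141849]] [ 39.46227174 579.43015397 962.00083044]
0.1 [-3.07587773e+00 -6.32777852e-01  4.12425745e-04] [ 246.55359735 -573.81369202  239.01490239]
```

View pics/side0.png

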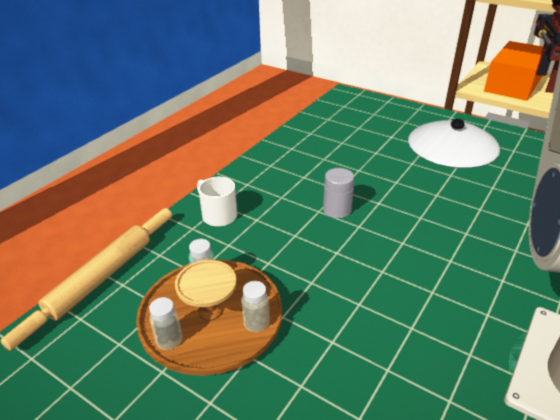

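View pics/top0.png

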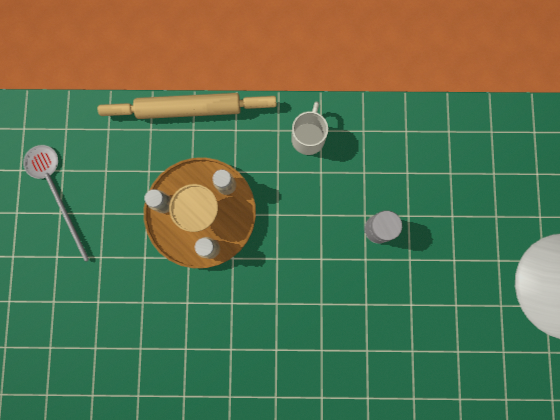

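The side view shows the tin at about (339,193), the mug at (217,200), the top tier at (206,283), and jar caps at (200,247), (162,308) and (255,291). In the top view the tin's lid is at (387,226), the tier at (193,208), jar caps at (222,180), (154,199) and (204,246), and the mug at (309,133).

```bash
cat > h.py <<'E'
import numpy as np,cv2
def ray(c,u,v,z):
    R,t=np.array(c["R"]),np.array(c["t"]);C=-R.T@t
    d=R.T@np.array([(u-c["cx"])/c["fx"],(v-c["cy"])/c["fy"],1]);return C+d*(z-C[2])/d[2]
def proj(c,X):
    p=np.array(c["R"])@X+np.array(c["t"]);return np.array([c["fx"]*p[0]/p[2]+c["cx"],c["fy"]*p[1]/p[2]+c["cy"]])
def blob(m,seed):
    n,l,s,ce=cv2.connectedComponentsWithStats(m.astype(np.uint8));seed=tuple(map(int,seed))
    k=l[seed[1],seed[0]];m=(l==k).astype(np.uint8)
    cs,_=cv2.findContours(m,cv2.RETR_EXTERNAL,cv2.CHAIN_APPROX_NONE);return max(cs,key=len)[:,0,:],k,m
def circ(P):
    A=np.c_[2*P[:,:2],np.ones(len(P))];s=np.linalg.lstsq(A,(P[:,:2]**2).sum(1),rcond=None)[0]
    return s[0],s[1],np.sqrt(s[2]+s[0]**2+s[1]**2)
E
python3 - <<'E'
import pickle;from h import *
d=pickle.load(open("d0.pkl","rb"))
for n,L in(("top",[("tin",387,226,92),("tier",193,208,99),("ja",222,179,104),("jb",154,199,104),("jc",204,246,104),("mug",309,133,78)]),("side",[("tin",339,177,92),("tier",206,283,99),("ja",200,245,104),("jb",162,305,104),("jc",255,289,104)])):
    c=d[n];hsv=cv2.cvtColor(c["img"],cv2.COLOR_RGB2HSV).astype(int)
    for nm,u,v,z in L:
        s=hsv[v,u];print(n,nm,s,end=" ")
        if nm=="tier":m=(hsv[...,0]>15)&(hsv[...,0]<30)&(hsv[...,2]>150)
        else:m=(hsv[...,1]<70)&(abs(hsv[...,2]-s[2])<(14 if nm=="tin" else 60))
        P,k,_=blob(m,(u,v));W=np.array([ray(c,*p,z) for p in P])
        print(k,len(P),np.round(circ(W),1),"mean",np.round(ray(c,u,v,z),0)[:2],"ext",np.round(W.min(0)[:2]),np.round(W.max(0)[:2]))
E
python3 - <<'E'
import pickle;from h import *
d=pickle.load(open("d0.pkl","rb"))
a=cv2.resize(d["top"]["img"][185:265,340:430],None,fx=5,fy=5,interpolation=0)[:,:,::-1]
b=cv2.resize(d["side"]["img"][160:225,305:370],None,fx=6,fy=6,interpolation=0)[:,:,::-1]
h=400;cv2.imwrite("pics/tin.png",np.hstack([cv2.resize(a,(400,400)),cv2.resize(b,(400,400))]))
E
```

```text
(no output)
```

View pics/tin.png

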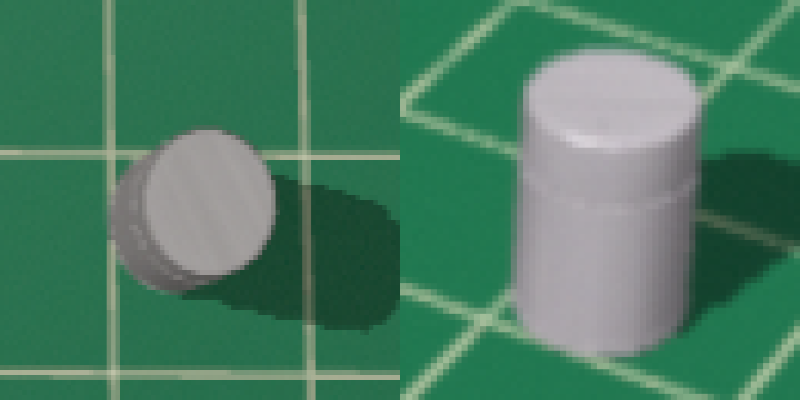

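The crop shows the lid disc centred at about (387.2,225.4) in the top view and (339.6,176.3) in the side view. The lid seam is visible at 66 mm.

```bash
python3 - <<'E'
import pickle;from h import *
d=pickle.load(open("d0.pkl","rb"));T,S=d["top"],d["side"]
def tri(a,b):
    A=[];B=[]
    for c,(u,v) in((T,a),(S,b)):
        R,t=np.array(c["R"]),np.array(c["t"])
        for w,r,q in((u-c["cx"],0,c["fx"]),(v-c["cy"],1,c["fy"])):
            A.append(q*R[r]-w*R[2]);B.append(-(q*t[r]-w*t[2]))
    s=np.linalg.lstsq(np.array(A),np.array(B),rcond=None)[0];return s.round(1),(proj(T,s)-a).round(1),(proj(S,s)-b).round(1)
print(ray(T,387.25,225.4,92),ray(S,339.6,176.3,92))
print(tri((387.25,225.4),(339.6,176.3)))
print("tier",tri((193,208),(206,283)),ray(T,193.3,208.3,99),ray(S,206,283,99))
# whole-tin silhouette in both: non-green
for n,c,roi in(("top",T,(340,185,430,265)),("side",S,(305,160,370,225))):
    x0,y0,x1,y1=roi;h=cv2.cvtColor(c["img"],cv2.COLOR_RGB2HSV).astype(int)[y0:y1,x0:x1]
    m=(h[...,1]<55)
    n_,l,s,ce=cv2.connectedComponentsWithStats(cv2.morphologyEx(m.astype(np.uint8),cv2.MORPH_OPEN,np.ones((3,3))))
    print(n,s[1:]+np.array([x0,y0,0,0,0]),ce[1:]+[x0,y0])
for X in((542,-179,0),(542,-171,0)):
  print(proj(T,np.array(X)),proj(S,np.array(X)),proj(S,np.array(X)+[0,0,92]))
E
```

```text
[ 542.29582305 -179.34174029   92.        ] [ 540.86658138 -173.01543446   92.        ]
(array([ 543.6, -180.1,   87. ]), array([-0.2, -0.4]), array([0.3, 0. ]))
tier (array([575.3, 226.4,  94.4]), array([-0., -0.]), array([0., 0.])) [573.97874363 224.76833587  99.        ] [571.92763587 229.59326527  99.        ]
top [[364 211  38  32 972]
 [364 258   3   3   9]] [[382.54835391 226.60082305]
 [365.         259.        ]]
side [[ 323  168   31   51 1357]] [[337.97420781 192.47826087]]
[377.83771316 229.46219919] [338.03146065 208.961844  ] [340.45723826 174.82934119]
[374.33122404 229.43281112] [336.33185959 210.78828327] [338.6793002  176.58764223]
```

Careful with the scale: shifts go in shares of 800 mm and turns go in shares of pi/2 rad. That gives: 28 mm / 800 = 0.035, -16 mm / 800 = -0.02.

```bash
cat > to.py <<'E'
import sys,numpy as np;from scipy.spatial.transform import Rotation as Ro;from workcell import ctrl, eyes
o=ctrl.get_obs();R=Ro.from_rotvec(o["orientation"])
print("t",o["t"],"ee",np.round(o["ee_pos"],1),"rv",np.round(o["orientation"],4),"w",o["width"],"F",np.round(o["ft_force"],1),"g",o["grasp_force"],"tilt",np.round(R.as_matrix()[:,2],4))
if len(sys.argv)>3:print("delta tool",R.inv().apply(np.array(sys.argv[1:4],float)-o["ee_pos"]).round(1))
E
python3 to.py 542 -178 160;python3 jog.py '{"deltas": [[0.035,-0.02,0,0,0,0],[0.035,-0.02,0,0,0,0],[0.035,-0.02,0,0,0,0],[0.035,-0.02,0,0,0,0],[0.035,-0.02,0,0,0,0]]}' 88
python3 jog.py '{"deltas": [[0.035,-0.02,0,0,0,0],[0.035,-0.02,0,0,0,0],[0.035,-0.02,0,0,0,0],[0.035,-0.02,0,0,0,0],[0.035,-0.02,0,0,0,0]]}'
python3 to.py 542 -178 160
python3 jog.py '{"deltas": [[0.035,-0.02,0,0,0,0],[0.035,-0.02,0,0,0,0],[0.035,-0.02,0,0,0,0],[0.035,-0.0225,0,0,0,0],[0.035,-0.0225,0,0,0,0]]}'
python3 jog.py '{"deltas": [[0,0,0.025,0,0,0],[0,0,0.025,0,0,0],[0,0,0.025,0,0,0],[0,0,0,0,0,0],[0,0,0,0,0,0]]}'
python3 to.py 542 -178 160
python3 - <<'E'
from workcell import ctrl, eyes
import cv2,pickle
d={}
for n in("wrist","top"):
    d[n]=eyes.get_image(n); cv2.imwrite(f"pics/{n}1.png",d[n]["img"][:,:,::-1])
pickle.dump(d,open("d1.pkl","wb"))
from h import *
for X in((542,-178,92),(542,-178,0)):print(proj(d["wrist"],np.array(X)))
E
```

```text
t: 1.35
ee_pos: [536.8, -182.7, 239.4]
orientation: [-3.077, -0.633, 0.001]
ft_force: [1.4, -0.6, 0.5]
width: 88.3
grasp_force: 0.0
t: 1.77
ee_pos: [535.5, -183.9, 178.8]
orientation: [-3.076, -0.633, 0.004]
ft_force: [0.2, -0.5, 0.2]
width: 87.9
grasp_force: 0.0
t 1.7667 ee [ 535.5 -183.9  178.8] rv [-3.0756 -0.6328  0.004 ] w 87.88544079507784 F [ 0.2 -0.5  0.2] g 0.0 tilt [-0.0028  0.001  -1.    ]
delta tool [ 8.3 -2.8 18.8]
[275.759659 207.636596]
[276.89833234 178.22583946]
```

View pics/wrist1.png

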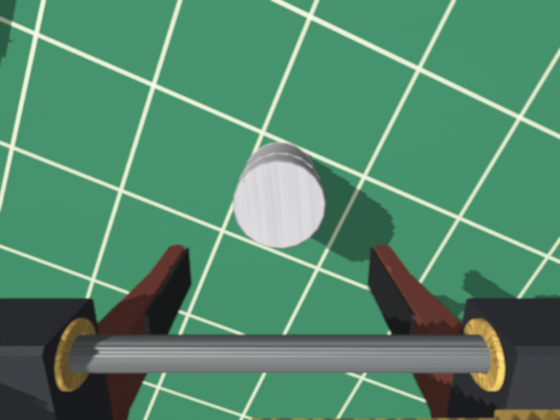

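The wrist view shows the lid disc centred at about (280,204), between the fingers. The model predicted (276,208).

```bash
python3 - <<'E'
import pickle;from h import *
c=pickle.load(open("d1.pkl","rb"))["wrist"];print(ray(c,280.3,204,92))
E
python3 to.py 543 -179 42
```

```text
[ 545.53752683 -179.7890075    92.        ]
t 1.8667 ee [ 536.8 -184.6  180.6] rv [3.0767e+00 6.3250e-01 1.4000e-03] w 88.22738660801207 F [-0.4 -0.9  0.8] g 0.0 tilt [ 1.e-03 -3.e-04 -1.e+00]
delta tool [  7.8  -2.8 138.6]
```

Scaled: 20 mm / 800 = 0.025, 10 mm / 800 = 0.0125.

```bash

python3 jog.py '{"deltas": [[0.005,-0.0019,0.0125,0,0,0],[0.0056,-0.0019,0.0125,0,0,0],[0,0,0.025,0,0,0],[0,0,0.025,0,0,0],[0,0,0.025,0,0,0]]}'
python3 jog.py '{"deltas": [[0,0,0.025,0,0,0],[0,0,0.025,0,0,0],[0,0,0.0188,0,0,0],[0,0,0.0063,0,0,0],[0,0,0,0,0,0]]}'
python3 to.py 543.5 -179.3 41
```

```text
t: 2.28
ee_pos: [543.4, -177.9, 98.8]
orientation: [3.077, 0.633, 0.002]
ft_force: [0.5, 0.0, -0.1]
width: 87.4
grasp_force: 0.0
t: 2.7
ee_pos: [542.2, -177.6, 38.1]
orientation: [-3.076, -0.633, 0.004]
ft_force: [-0.1, 1.0, 0.9]
width: 88.3
grasp_force: 0.0
t 2.7 ee [ 542.2 -177.6   38.1] rv [-3.0758 -0.6328  0.0035] w 88.2819696362284 F [-0.1  1.   0.9] g 0.0 tilt [-2.5e-03  9.0e-04 -1.0e+00]
delta tool [ 0.6  2.  -2.9]
```

Scaled: -1 mm / 800 = -0.0013.

```bash

python3 jog.py '{"deltas": [[0,0.0013,-0.0013,0,0,0],[0,0,0,0,0,0],[0,0,0,0,0,0],[0,0,0,0,0,0],[0,0,0,0,0,0]]}' 50
python3 jog.py '{"deltas": [[0,0,0,0,0,0],[0,0,0,0,0,0],[0,0,0,0,0,0],[0,0,0,0,0,0],[0,0,0,0,0,0]]}'
python3 to.py 574 225 240
```

```text
t: 3.12
ee_pos: [544.1, -179.4, 41.7]
orientation: [3.076, 0.633, 0.003]
ft_force: [0.3, -1.3, 4.9]
width: 63.4
grasp_force: 30.0
t: 3.53
ee_pos: [544.1, -179.4, 41.7]
orientation: [3.076, 0.633, 0.002]
ft_force: [0.0, -1.0, 7.0]
width: 64.0
grasp_force: 30.0
t 3.5333 ee [ 544.1 -179.4   41.7] rv [3.0762e+00 6.3280e-01 2.5000e-03] w 63.95113588589679 F [ 0. -1.  7.] g 30.00200126440177 tilt [ 1.7e-03 -7.0e-04 -1.0e+00]
delta tool [ 187.4 -359.5 -198.5]
```

Scaled: -16 mm / 800 = -0.02, -12 mm / 800 = -0.015.

```bash

python3 jog.py '{"deltas": [[0,0,-0.005,0,0,0],[0,0,-0.01,0,0,0],[0,0,-0.015,0,0,0],[0,0,-0.02,0,0,0],[0,0,-0.02,0,0,0]]}'
python3 jog.py '{"deltas": [[0,0,-0.0225,0,0,0],[0,0,-0.0225,0,0,0],[0,0,-0.0225,0,0,0],[0,0,-0.0225,0,0,0],[0,0,-0.015,0,0,0]]}'
python3 to.py 574 225 180
```

```text
t: 3.95
ee_pos: [542.8, -178.8, 97.6]
orientation: [-3.076, -0.633, 0.002]
ft_force: [-0.1, -0.4, -3.8]
width: 63.8
grasp_force: 30.0
t: 4.37
ee_pos: [543.6, -179.1, 183.1]
orientation: [3.076, 0.633, 0.002]
ft_force: [0.6, -1.5, -4.0]
width: 64.0
grasp_force: 30.0
t 4.3667 ee [ 543.6 -179.1  183.1] rv [3.0763e+00 6.3300e-01 2.4000e-03] w 64.04901856057921 F [ 0.6 -1.5 -4. ] g 29.9982606566482 tilt [ 1.7e-03 -6.0e-04 -1.0e+00]
delta tool [ 187.5 -359.2    2.9]
```

Scaled: -20 mm / 800 = -0.025, -15 mm / 800 = -0.0188.

```bash

python3 jog.py '{"deltas": [[0.005,-0.01,0,0,0,0],[0.01,-0.0188,0,0,0,0],[0.0125,-0.025,0,0,0,0],[0.0125,-0.025,0,0,0,0],[0.0125,-0.025,0,0,0,0]]}'
python3 jog.py '{"deltas": [[0.0125,-0.025,0,0,0,0],[0.0125,-0.025,0,0,0,0],[0.0125,-0.025,0,0,0,0],[0.0125,-0.025,0,0,0,0],[0.0125,-0.025,0,0,0,0]]}'
python3 jog.py '{"deltas": [[0.015,-0.025,0,0,0,0],[0.015,-0.025,0,0,0,0],[0.015,-0.025,0,0,0,0],[0.015,-0.025,0,0,0,0],[0.015,-0.025,0,0,0,0]]}'
python3 jog.py '{"deltas": [[0.015,-0.025,0,0,0,0],[0.0125,-0.025,0,0,0,0],[0.01,-0.0225,0,0,0,0],[0.005,-0.015,0,0,0,0],[0.0025,-0.0075,0,0,0,0]]}'
python3 to.py 574 225 180
```

```text
t: 4.78
ee_pos: [548.2, -84.7, 179.8]
orientation: [-3.076, -0.632, 0.002]
ft_force: [0.6, 0.8, -4.8]
width: 63.8
grasp_force: 30.0
t: 5.2
ee_pos: [554.6, 27.1, 179.7]
orientation: [-3.077, -0.633, 0.003]
ft_force: [0.6, 0.4, -4.6]
width: 63.7
grasp_force: 30.0
t: 5.62
ee_pos: [570.1, 142.6, 179.6]
orientation: [-3.077, -0.633, 0.003]
ft_force: [0.8, -0.7, -4.7]
width: 63.3
grasp_force: 30.0
t: 6.03
ee_pos: [573.2, 226.8, 179.8]
orientation: [-3.077, -0.636, 0.002]
ft_force: [-0.2, 0.1, -4.6]
width: 63.9
grasp_force: 30.0
t 6.0333 ee [573.2 226.8 179.8] rv [-3.0765e+00 -6.3550e-01  2.4000e-03] w 63.88133486250247 F [-0.2  0.1 -4.6] g 29.998022387298988 tilt [-1.5e-03 -2.0e-04 -1.0e+00]
delta tool [ 0.   1.9 -0.2]
```

Scaled: 12 mm / 800 = 0.015, 8 mm / 800 = 0.01.

```bash

python3 jog.py '{"deltas": [[0,0.0013,0.01,0,0,0],[0,0.0006,0.015,0,0,0],[0,0,0.01,0,0,0],[0,0,0.005,0,0,0],[0,0,0,0,0,0]]}'
python3 to.py 574 225 136
python3 - <<'E'
from workcell import ctrl, eyes
import cv2,pickle
d={n:eyes.get_image(n) for n in("side","top")}
pickle.dump(d,open("d2.pkl","wb"))
a=cv2.resize(d["side"]["img"][190:380,110:300],(600,600))
b=cv2.resize(d["top"]["img"][140:290,120:270],(600,600))
import numpy as np;cv2.imwrite("pics/s2.png",cv2.resize(np.hstack([a,b])[:,:,::-1],(800,400)))
E
```

```text
t: 6.45
ee_pos: [573.9, 222.3, 146.7]
orientation: [3.077, 0.631, -0.005]
ft_force: [-0.6, 0.1, -4.9]
width: 63.5
grasp_force: 30.0
t 6.45 ee [573.9 222.3 146.7] rv [ 3.077   0.631  -0.0053] w 63.49380653561629 F [-0.6  0.1 -4.9] g 29.998170299186313 tilt [-0.0032 -0.0013 -1.    ]
delta tool [ 1.2 -2.5 10.7]
```

View pics/s2.png

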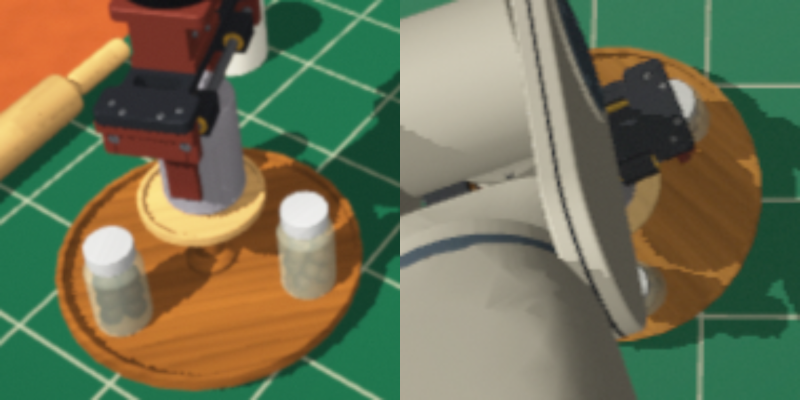

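The side view shows the tin hanging over the top tier with its foot at crop (207,195), about central. The jars are clear. I'll lower it gently.

Scaled: 2 mm / 800 = 0.0025.

```bash

python3 jog.py '{"deltas": [[0,0,0.0025,0,0,0],[0,0,0.0025,0,0,0],[0,0,0.0025,0,0,0],[0,0,0,0,0,0],[0,0,0,0,0,0]]}'
python3 jog.py '{"deltas": [[0,0,0.0013,0,0,0],[0,0,0.0013,0,0,0],[0,0,0,0,0,0],[0,0,0,0,0,0]]}'
python3 jog.py '{"deltas": [[0,0,0.0013,0,0,0],[0,0,0.0013,0,0,0],[0,0,0,0,0,0],[0,0,0,0,0,0]]}'
```

```text
t: 6.97
ee_pos: [574.9, 223.7, 142.7]
orientation: [-3.077, -0.633, 0.0]
ft_force: [-0.2, 0.0, -5.4]
width: 63.6
grasp_force: 30.0
t: 7.3
ee_pos: [574.9, 223.6, 140.6]
orientation: [3.077, 0.633, -0.0]
ft_force: [-0.1, -0.1, -5.3]
width: 63.7
grasp_force: 30.0
t: 7.63
ee_pos: [574.9, 223.6, 138.6]
orientation: [3.077, 0.633, -0.0]
ft_force: [-0.4, 0.4, -4.9]
width: 63.5
grasp_force: 30.0
```

Scaled: 1 mm / 800 = 0.0013.

```bash

python3 jog.py '{"deltas": [[0,0,0.0013,0,0,0],[0,0,0,0,0,0],[0,0,0,0,0,0]]}'
python3 jog.py '{"deltas": [[0,0,0.0013,0,0,0],[0,0,0,0,0,0],[0,0,0,0,0,0]]}'
```

```text
t: 7.88
ee_pos: [574.9, 223.6, 137.6]
orientation: [3.077, 0.633, -0.0]
ft_force: [0.2, 0.3, -3.6]
width: 63.3
grasp_force: 30.0
t: 8.13
ee_pos: [575.1, 223.7, 136.8]
orientation: [-3.077, -0.633, -0.0]
ft_force: [-0.0, 0.1, -4.7]
width: 64.1
grasp_force: 30.0
```

Scaled: 1 mm / 800 = 0.0013.

```bash

python3 jog.py '{"deltas": [[0,0,0.0013,0,0,0],[0,0,0,0,0,0],[0,0,0,0,0,0]]}'
python3 jog.py '{"deltas": [[0,0,0.0006,0,0,0],[0,0,0,0,0,0],[0,0,0,0,0,0]]}'
```

```text
t: 8.38
ee_pos: [575.1, 223.7, 136.7]
orientation: [-3.077, -0.633, -0.001]
ft_force: [-3.0, -2.0, 5.1]
width: 63.7
grasp_force: 30.0
t: 8.63
ee_pos: [575.1, 223.7, 136.7]
orientation: [-3.077, -0.633, -0.001]
ft_force: [-6.0, -1.8, 10.1]
width: 63.6
grasp_force: 30.0
```

Contact came at TCP z 136.7, exactly 95 mm above the grasp height, so the tin stands on the tier floor. I'll relieve the push and release.

Scaled: -1 mm / 800 = -0.0013.

```bash

python3 jog.py '{"deltas": [[0,0,-0.0013,0,0,0],[0,0,0,0,0,0],[0,0,0,0,0,0]]}'
python3 jog.py '{"deltas": [[0,0,0,0,0,0],[0,0,0,0,0,0],[0,0,0,0,0,0],[0,0,0,0,0,0],[0,0,0,0,0,0]]}' 80
python3 jog.py '{"deltas": [[0,0,-0.0063,0,0,0],[0,0,-0.0125,0,0,0],[0,0,-0.0125,0,0,0],[0,0,-0.0125,0,0,0],[0,0,-0.0125,0,0,0]]}'
python3 to.py 575 223.7 181
python3 - <<'E'
from workcell import ctrl, eyes
import cv2,pickle,numpy as np
d={n:eyes.get_image(n) for n in("side","wrist")}
pickle.dump(d,open("d3.pkl","wb"))
a=cv2.resize(d["side"]["img"][190:380,110:300],(400,400))
b=cv2.resize(d["wrist"]["img"],(400,300));b=cv2.copyMakeBorder(b,0,100,0,0,0)
cv2.imwrite("pics/s3.png",np.hstack([a,b])[:,:,::-1])
E
```

```text
t: 8.88
ee_pos: [575.1, 223.7, 136.7]
orientation: [-3.077, -0.633, -0.001]
ft_force: [-2.2, -0.7, 4.8]
width: 63.3
grasp_force: 30.0
t: 9.3
ee_pos: [575.0, 223.6, 136.0]
orientation: [3.077, 0.633, -0.0]
ft_force: [0.6, -0.2, -0.1]
width: 80.0
grasp_force: 0.0
t: 9.72
ee_pos: [575.3, 223.8, 182.9]
orientation: [-3.077, -0.633, -0.002]
ft_force: [0.9, 0.2, -0.6]
width: 80.1
grasp_force: 0.0
t 9.7167 ee [575.3 223.8 182.9] rv [-3.077e+00 -6.331e-01 -1.900e-03] w 80.10463065279968 F [ 0.9  0.2 -0.6] g 0.0 tilt [ 1.2e-03  4.0e-04 -1.0e+00]
delta tool [-0.3 -0.1  1.9]
```

View pics/s3.png

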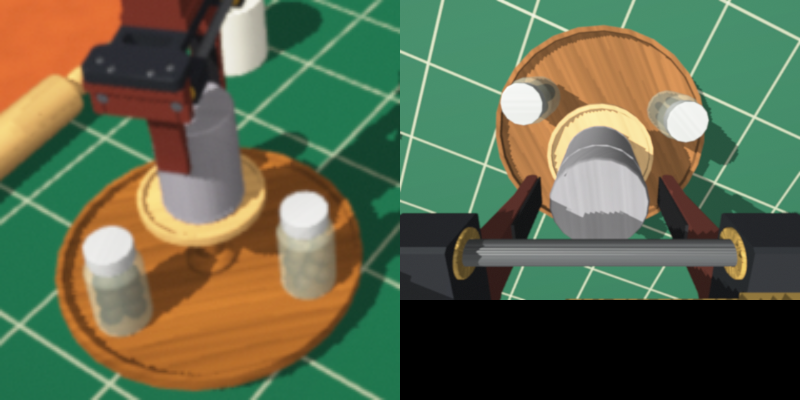

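The pictures show the tin upright inside the tier's lip, with the jars and mug unmoved. The outer lid sits between the open fingers.

```bash

python3 jog.py '{"deltas": [[0,0,0,0,0,0],[0,0,0,0,0,0],[0,0,0,0,0,0]]}'
```

```text
t: 10.07
ee_pos: [574.6, 223.5, 180.7]
orientation: [3.077, 0.633, -0.001]
ft_force: [-0.5, -0.3, 0.0]
width: 80.1
grasp_force: 0.0
```

Scaled: -1.5 mm / 800 = -0.0019.

```bash

python3 jog.py '{"deltas": [[0,0,-0.0019,0,0,0],[0,0,0,0,0,0],[0,0,0,0,0,0],[0,0,0,0,0,0]]}' 
python3 jog.py '{"deltas": [[0,0,0,0,0,0],[0,0,0,0,0,0],[0,0,0,0,0,0],[0,0,0,0,0,0],[0,0,0,0,0,0]]}' 58
python3 jog.py '{"deltas": [[0,0,0,0,0,0],[0,0,0,0,0,0],[0,0,0,0,0,0]]}'
```

```text
t: 10.4
ee_pos: [574.9, 223.6, 182.5]
orientation: [3.077, 0.633, -0.001]
ft_force: [0.0, -0.4, -0.1]
width: 80.1
grasp_force: 0.0
t: 10.82
ee_pos: [574.9, 223.6, 182.7]
orientation: [-3.077, -0.633, 0.0]
ft_force: [0.6, -0.3, -1.6]
width: 62.7
grasp_force: 30.0
t: 11.07
ee_pos: [574.9, 223.6, 182.6]
orientation: [3.077, 0.633, -0.0]
ft_force: [-1.0, -0.2, 0.0]
width: 63.0
grasp_force: 30.0
```

Width is 63 mm, so the fingers hold the lid. I'll lift slowly at first.

Scaled: -1 mm / 800 = -0.0013.

```bash

python3 jog.py '{"deltas": [[0,0,-0.0013,0,0,0],[0,0,-0.0013,0,0,0],[0,0,-0.0013,0,0,0],[0,0,-0.0013,0,0,0],[0,0,-0.0013,0,0,0]]}' 
python3 jog.py '{"deltas": [[0,0,-0.0025,0,0,0],[0,0,-0.0025,0,0,0],[0,0,-0.0038,0,0,0],[0,0,-0.0038,0,0,0],[0,0,-0.0038,0,0,0]]}'
```

```text
t: 11.48
ee_pos: [575.0, 223.6, 187.8]
orientation: [-3.077, -0.633, -0.0]
ft_force: [0.3, -0.4, -0.6]
width: 63.1
grasp_force: 30.0
t: 11.9
ee_pos: [575.0, 223.7, 201.1]
orientation: [-3.077, -0.633, -0.0]
ft_force: [-0.0, 0.1, -0.5]
width: 63.0
grasp_force: 30.0
```

The load is about 0.6 N, so only the lid is coming up.

```bash

python3 jog.py '{"deltas": [[0,0,-0.005,0,0,0],[0,0,-0.0063,0,0,0],[0,0,-0.0075,0,0,0],[0,0,-0.01,0,0,0],[0,0,-0.0125,0,0,0]]}' 
python3 jog.py '{"deltas": [[0,0,-0.015,0,0,0],[0,0,-0.015,0,0,0],[0,0,-0.015,0,0,0],[0,0,-0.015,0,0,0],[0,0,-0.01,0,0,0]]}'
python3 jog.py '{"deltas": [[0,0,-0.005,0,0,0],[0,0,-0.0025,0,0,0],[0,0,0,0,0,0],[0,0,0,0,0,0],[0,0,0,0,0,0]]}'
python3 - <<'E'
from workcell import ctrl, eyes
import cv2,pickle,numpy as np
d={n:eyes.get_image(n) for n in("side","wrist")}
a=cv2.resize(d["side"]["img"][100:380,60:340],(400,400))
b=cv2.resize(d["wrist"]["img"],(400,300));b=cv2.copyMakeBorder(b,0,100,0,0,0)
cv2.imwrite("pics/s4.png",np.hstack([a,b])[:,:,::-1])
E
```

```text
t: 12.32
ee_pos: [574.8, 223.6, 234.3]
orientation: [3.077, 0.633, -0.001]
ft_force: [0.6, -0.5, -0.4]
width: 62.8
grasp_force: 30.0
t: 12.73
ee_pos: [575.4, 223.9, 291.9]
orientation: [-3.077, -0.633, -0.003]
ft_force: [0.2, 0.6, -0.5]
width: 62.7
grasp_force: 30.0
t: 13.15
ee_pos: [574.6, 223.5, 294.9]
orientation: [3.077, 0.633, -0.002]
ft_force: [-0.2, -0.1, -0.4]
width: 63.0
grasp_force: 30.0
```

View pics/s4.png

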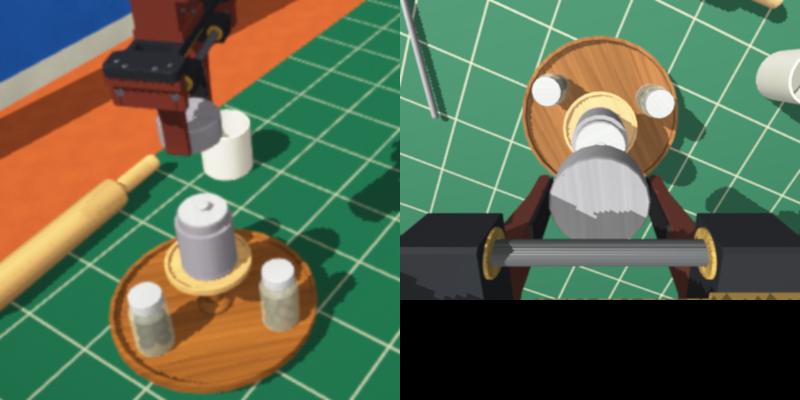

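The tin stands on the tier with its inner lid and knob seated (crop 204,205). The outer lid is held about 112 mm above where it sat, and the jars and mug are undisturbed.

```bash
python3 -c "
from workcell import ctrl, eyes
print(ctrl.close_job())"
```

```text
the job is handed in; nothing more can be done
None
```

I handed the job in at about 13 s: the tin stands upright on the top tier with its inner lid seated, the gripper holds the outer lid about 112 mm above where it sat, and the last pictures show the jars and mug where they stood.

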